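Load the empty V cell and hold the lens barrel down for bonding

TASK

One of the three sprung V cells of the bonding fixture is empty: take the full-length spare lens barrel from the grey rack, lower it (do not drop it) into that empty cell, centred lengthways so that both saddles carry it, and let go for a moment so that it settles into the V by itself. Then press it down until the cell sinks to its stop, the push going evenly into both faces of the V, and finish while holding it pressed down there: do not let up. Leave the loaded barrels, the short barrel and everything else on the bench where they are.

Things in the scene. Friction and masses are not known exactly. Their poses are not given: they have to be found in the camera images.
- spare: the spare lens barrel: a plain black cylinder with thin aluminium rims, 32 mm in diameter, 110 mm long, about 150 g, the same as the loaded ones. It starts lying in one of the two cradles of the grey rack. Origin at its middle, on its axis; its x axis runs along the cylinder (either way round is the same)
- stub: a shorter barrel, 32 mm in diameter but only 76 mm long, lying in the rack's other cradle; not for this fixture. Origin at its middle on its axis, x along the cylinder
- loaded_1: a lens barrel like the spare (32 mm diameter, 110 mm long), already lying in one of the fixture's cells. Origin at its middle on its axis, x along the cylinder
- loaded_2: a second lens barrel like it, already lying in another of the fixture's cells. Origin at its middle on its axis, x along the cylinder
- rack: the grey spares rack, fixed to the bench: a plate 130 x 160 x 8 mm with two V cradles side by side, 42 mm either side of its middle along y, each of two saddles 12 mm long centred 29 mm either side of the middle (46 mm free between them for the fingers). Barrels lie along its x with their axis 45 mm above the bench, saddle rims 6 mm below that axis. Origin at the centre of its underside, on the bench
- fixture: the bonding fixture, fixed to the bench: an aluminium plate 120 x 260 x 12 mm carrying three white sprung V cells a, b, c at y = +80, 0 and -80 mm in its frame. Origin at the centre of its underside, on the bench. Barrels lie along its x. Two cells hold barrels at the start; the third, which may be any of them, is empty. The fixture is turned about the vertical by up to 0.35 rad
- cell_a (a joint): how far cell a is pressed down (m): 0 at rest, 0.008 at its lower stop. Springs push it up: about 4 N to start it moving, about 14 N at the stop (1.2 N per mm). Shut fingertips pushing straight down on the top of a settled barrel's middle load both V faces evenly; a barrel clamped between the fingers even 1 mm off the V's middle bears on one face only
- cell_b (a joint): how far cell b is pressed down (m): 0 at rest, 0.008 at its lower stop. Springs push it up: about 4 N to start it moving, about 14 N at the stop (1.2 N per mm). Shut fingertips pushing straight down on the top of a settled barrel's middle load both V faces evenly; a barrel clamped between the fingers even 1 mm off the V's middle bears on one face only
- cell_c (a joint): how far cell c is pressed down (m): 0 at rest, 0.008 at its lower stop. Springs push it up: about 4 N to start it moving, about 14 N at the stop (1.2 N per mm). Shut fingertips pushing straight down on the top of a settled barrel's middle load both V faces evenly; a barrel clamped between the fingers even 1 mm off the V's middle bears on one face only
- seat_a (a point): where the middle of a fully seated barrel's axis lies in cell a: 75 mm above the bench at rest, sinking with the cell. x axis along the V, y across it, z up. The V is 90 degrees, 34 mm wide at its rims, which lie 6 mm below this point; its two saddles span 29 to 43 mm either side of the middle, and the 58 mm between them is free for the fingers down to 41 mm below this point (the cell's 50 mm wide plate)
- seat_b (a point): where the middle of a fully seated barrel's axis lies in cell b: 75 mm above the bench at rest, sinking with the cell. x axis along the V, y across it, z up. The V is 90 degrees, 34 mm wide at its rims, which lie 6 mm below this point; its two saddles span 29 to 43 mm either side of the middle, and the 58 mm between them is free for the fingers down to 41 mm below this point (the cell's 50 mm wide plate)
- seat_c (a point): where the middle of a fully seated barrel's axis lies in cell c: 75 mm above the bench at rest, sinking with the cell. x axis along the V, y across it, z up. The V is 90 degrees, 34 mm wide at its rims, which lie 6 mm below this point; its two saddles span 29 to 43 mm either side of the middle, and the 58 mm between them is free for the fingers down to 41 mm below this point (the cell's 50 mm wide plate)
- print_part: white printed column with a flared foot, 76 mm across and 104 mm tall, standing loose beyond the fixture. Origin under its centre
- screwdriver: a screwdriver lying on the bench beyond the fixture. Origin near its underside at its middle
- glue: white glue bottle, 40 mm across and 90 mm tall, standing loose beyond the rack. Origin under its centre
Things that resemble listed ones, but are neither listed nor needed, are in the scene too. What is shaped like the spare but yellow is not meant. There is more than one size of the rack; the job needs the smaller.

How it is judged:
On the way, in this order (a step that is already met when the one before it is completed fails the run):
1. the spare barrel is lifted clear of the rack (z of spare in the frame of rack above 0.075 m), for 0.1 s.
2. the spare barrel lies in the empty cell by itself, fingers off it (((distance between spare and seat_a below 0.013 m and angle between the x axis of spare and the x axis of seat_a, either way round below 0.06 rad) or (distance between spare and seat_b below 0.013 m and angle between the x axis of spare and the x axis of seat_b, either way round below 0.06 rad) or (distance between spare and seat_c below 0.013 m and angle between the x axis of spare and the x axis of seat_c, either way round below 0.06 rad)) and contact force between the fingers and spare below 0.1 N), for 0.1 s.
At the end, for the whole second after the job is handed in: Spare barrel within 13 mm and 0.06 rad of true in the empty cell, cell pressed > 5.5 mm of 8, > 1.5 N on each face of both saddles, > 3 N from the fingers, at rest, through the last second; other barrels within 15 mm, bystanders within 30 mm of their start (((contact force between spare and cell_a_c3 above 1.5 N and contact force between spare and cell_a_c4 above 1.5 N and contact force between spare and cell_a_c5 above 1.5 N and contact force between spare and cell_a_c6 above 1.5 N and value of joint cell_a above 0.0055 m and distance between spare and seat_a below 0.013 m and angle between the x axis of spare and the x axis of seat_a, either way round below 0.06 rad) or (contact force between spare and cell_b_c3 above 1.5 N and contact force between spare and cell_b_c4 above 1.5 N and contact force between spare and cell_b_c5 above 1.5 N and contact force between spare and cell_b_c6 above 1.5 N and value of joint cell_b above 0.0055 m and distance between spare and seat_b below 0.013 m and angle between the x axis of spare and the x axis of seat_b, either way round below 0.06 rad) or (contact force between spare and cell_c_c3 above 1.5 N and contact force between spare and cell_c_c4 above 1.5 N and contact force between spare and cell_c_c5 above 1.5 N and contact force between spare and cell_c_c6 above 1.5 N and value of joint cell_c above 0.0055 m and distance between spare and seat_c below 0.013 m and angle between the x axis of spare and the x axis of seat_c, either way round below 0.06 rad)) and contact force between the fingers and spare above 3 N and linear speed of spare below 0.03 m/s and distance of each of loaded_1, loaded_2, stub from where it was at the start of the episode below 0.015 m and distance of each of print_part, screwdriver, glue from where it was at the start of the episode below 0.03 m); the arm keeps its last pose, push and grip.
It fails at once if the spare barrel is dropped: it falls free faster than 0.7 m/s (linear speed of spare above 0.7 m/s and contact force between the fingers and spare below 0.05 N).
It fails at once if a loaded barrel or the short barrel is moved more than 25 mm, or another thing on the bench more than 60 mm (distance of any of loaded_1, loaded_2, stub from where it was at the start of the episode above 0.025 m or distance of any of print_part, screwdriver, glue from where it was at the start of the episode above 0.06 m).
It also fails if it takes over 48 s, if anything falls off the work surface, if the arm or the gripper's body presses on something with over 40 N, if the wrist force passes 120 N, or if a joint passes its speed limit or range.

ROBOT

A 6-joint arm with a two-finger parallel gripper is mounted at the origin on the work surface. World frame = base frame: x ahead of the robot, y to its left, z up, the work surface at z = 0. Lengths are in m, angles in rad, forces in N, time in s.
With the tool pointing down it reaches from about 0.375 to 0.9 m from the base axis. Payload 3.1 kg.
Tool frame: the origin (TCP) lies at the centre of the arm's flange, where the gripper is bolted on; the fingertips stand 173 mm ahead of it and the grasp point (between the pads) lies 155 mm ahead of it; z points along the fingers, x is the direction in which the jaws open and shut, and the axes are right-handed (so a half turn about z gives the same grasp; the last joint's range is limited). The gripper opens to 85 mm and grips with 20 to 120 N. Pads are 22 mm wide; open, the fingers measure 114 mm over their backs; the gripper's body (76 mm by 85 mm) begins 54 mm behind the grasp point. The pads swing forward as they close: fully open they stand 13 mm farther back than shut.
Start: joints at [-1.28, 0.527, 1.433, -0, 1.181, -0.178], TCP at [0.282, -0.558, 0.405] pointing down, gripper open.
Joint ranges: [-3.08, 3.08], [-0.75, 2.2], [0.22, 2.44], [-1.43, 4.57], [0, 2.65], [-2.85, 2.85]. Speed limits (rad/s): [2.79, 2.79, 3.14, 3.14, 3.14, 3.14].

INTERFACE

Orientations are given as a unit quaternion [x, y, z, w].
In Python, from station import manip gives the robot as it stands.
- The arm moves only by the shell command python3 -m jog 'ROWS' [OPENING] [FORCE]. ROWS is JSON, a list that holds one entry, the list of rows, each a list of 4 numbers: the shift along the world's x, y, z in mm, then the turn about the world's z in degrees. A call has exactly 8 rows; each row shifts and turns the commanded pose from where the row before left it; what a row does not reach is not made up. A row lasts 1/8 s, in which the tool goes at most 62.5 mm and 10.7 degrees, less where a joint would pass 70% of its speed; a pose out of reach is approached as far as the arm can. A call is refused whole if a number of a shift passes 62.5 or a number of a turn 10.7, either way. A call with a gripper value outside its range is refused whole. OPENING is the opening in per cent of the stroke, from 0 (shut) to 100 (fully open), set as the call begins (- or left out, the last holds). The fingers move at their own pace and stop on an object; FORCE is the grip in N (left out, the last holds). Time passes only in rows, so rows that do not move let the fingers close, or fill a call up. It gives the time, the measured TCP pose, the force and the opening at its end, in the units of the state.
- manip.sense(): the state, without advancing time (a new reading comes with each control period).
- manip.snapshot(name): name is "side" or "top" or "wrist"; returns the picture (480x640x3 uint8, red, green, blue); there is no depth.
- manip.camera_info(name): a dict with "fx", "fy", "cx", "cy" (pixels), "R" (3x3) and "t" (3): a world point X has camera coordinates R X + t. Camera axes: x right, y down, z forward; pixel columns grow to the right and rows downward; lengths in m; the calibration is good to about 2 mm. A picture is of the moment at which its call begins: read the wrist's pose just before it. camera_info takes no time and is no camera call; for the wrist camera it gives the pose at the moment of the call.
- manip.sign_off(): hands the job in, once; it reports no verdict.
The state is a dict: "t": time; "q": joint angles; "qd": joint speeds; "tau": joint torques, N m; "tcp_pos": TCP position; "tool_rot": TCP orientation; "force": force on the tool from outside, world axes, zero at the start; "ft_torque": the same for the moment, N m; "finger_gap": opening from 0.0 (shut) to 1.0 (fully open).
Only numpy, scipy, OpenCV 4.12 (cv2) and the standard library are available. Lean on these libraries where they do the work, as an engineer would, in place of code of your own. Each camera call takes 0.05 s, during which the arm holds its last target. There are 200 camera calls.

## Working session

There is one attempt and no reset: what is moved stays moved. The work goes in short steps, Python scripts to look and compute and a shell command to move; the robot and the scene stay as the last step left them, time stands still between calls to the robot, and variables do not carry over. Pictures are saved under pics/ and viewed, about 8 in all and at most 12, crops included, and the job is handed in when it is done.

```bash
mkdir -p pics
cat > h.py <<'E'
import numpy as np, cv2
from station import manip
def snap(n,f):
    ci=manip.camera_info(n); im=manip.snapshot(n); cv2.imwrite('pics/'+f,im[:,:,::-1]); np.savez('pics/'+f[:-4]+'.npz',**{k:np.array(v) for k,v in ci.items()}); return ci,im
def ray(ci,u,v,z):
    R=np.array(ci['R']);t=np.array(ci['t']); c=-R.T@t
    d=R.T@np.array([(u-ci['cx'])/ci['fx'],(v-ci['cy'])/ci['fy'],1]); return c+d*(z-c[2])/d[2]
def proj(ci,X):
    p=np.array(ci['R'])@np.array(X)+np.array(ci['t']); return p[0]/p[2]*ci['fx']+ci['cx'],p[1]/p[2]*ci['fy']+ci['cy']
E
python3 - <<'E'
from h import *
for n in('top','side'):
    ci,im=snap(n,n+'1.png'); R=np.array(ci['R']); print(n,-R.T@np.array(ci['t']),R[2],ci['fx'])
print(manip.sense())
E
```

```text
top [ 0.36996785 -0.06381902  1.40104462] [ 0.10319951 -0.01551869 -0.99453961] 614.9941945657283
side [ 0.3622309  -0.9515169   1.03332274] [ 0.11193343  0.65479203 -0.74747462] 567.2111723008685
{'t': 0.1, 'q': array([-1.28047506e+00,  5.28366677e-01,  1.43376379e+00,  2.08464945e-06,
        1.18136854e+00, -1.78514460e-01]), 'qd': array([ 5.23220468e-04, -2.90450935e-03, -2.15150077e-03,  4.88378426e-04,
       -1.93331271e-04,  9.86574195e-05]), 'tau': array([-5.19887872e-04, -4.43306601e+01, -1.78584713e+01, -2.35310799e-04,
        3.89592256e-03,  1.80210577e-05]), 'tcp_pos': array([ 0.28233551, -0.55725583,  0.40383845]), 'tool_rot': array([ 8.52011126e-01, -5.23522810e-01, -7.09962083e-04, -6.36004776e-04]), 'force': array([-0.35036577, -0.03557897,  0.37786038]), 'ft_torque': array([ 0.01383389,  0.01460918, -0.01824319]), 'finger_gap': 1.0039965310983467}
```

View pics/top1.png

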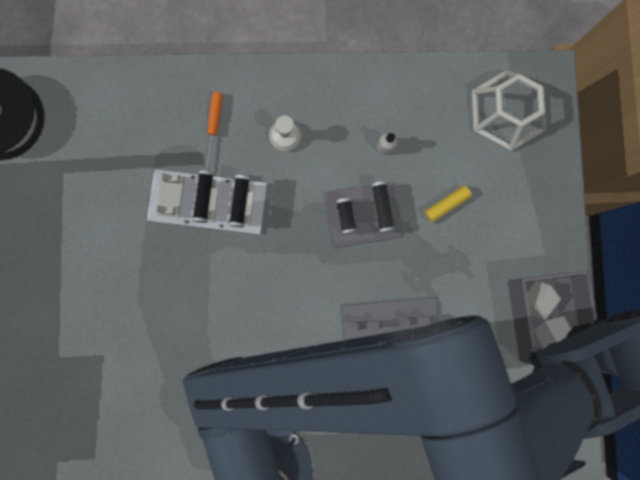

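View pics/side1.png

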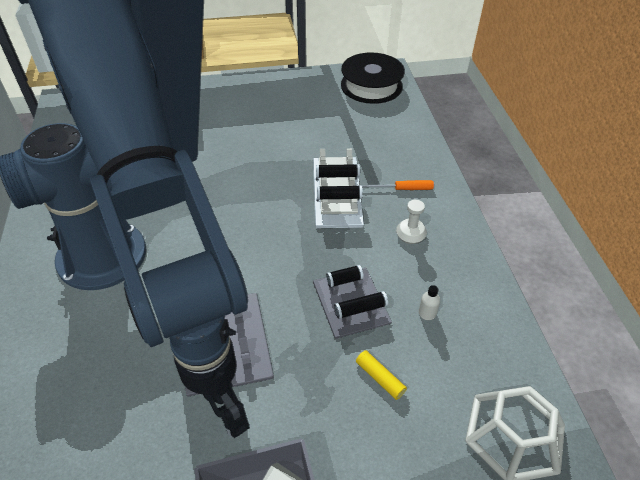

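The top view shows the full-length spare at (382,206) on the small rack. Things it could be confused with are:
- the stub at (346,215)
- the yellow barrel at (448,203)
- the loaded barrels at (203,197) and (240,201)
- the larger, empty rack at (390,315)

The empty cell is at (169,195), the +y end. I'm checking both in one close crop.

Run:
```python
from h import *
im=cv2.imread('pics/top1.png'); ci=dict(np.load('pics/top1.npz'))
a=cv2.resize(im[165:245,140:275],None,fx=5,fy=5,interpolation=2)[:300*2]; b=cv2.resize(im[170:250,320:405],None,fx=5,fy=5,interpolation=2)
o=np.zeros((400,1100,3),np.uint8); o[:,:675]=a; o[:,675:]=b; cv2.imwrite('pics/crop1.png',cv2.resize(o,(800,291)))
for nm,p in dict(sp1=(377.5,184,.045),sp2=(387,229,.045),st1=(343,200,.045),st2=(349,231,.045),l1a=(206,173,.075),l1b=(200,220,.075),l2a=(242,178,.075),l2b=(237,225,.075),cell=(169,195,.065)).items(): print(nm,ray(ci,*p).round(4))
```

```text
sp1 [ 0.6216 -0.2633  0.045 ]
sp2 [ 0.5199 -0.2813  0.045 ]
st1 [ 0.5866 -0.185   0.045 ]
st2 [ 0.5167 -0.1966  0.045 ]
l1a [0.6461 0.116  0.075 ]
l1b [0.5427 0.1292 0.075 ]
l2a [0.6338 0.0375 0.075 ]
l2b [0.5305 0.0491 0.075 ]
cell [0.6004 0.1984 0.065 ]
```

View pics/crop1.png

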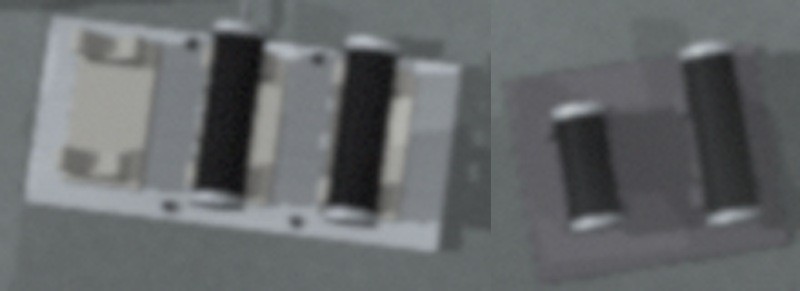

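The crop confirms the choice: the long black barrel on the right of the small rack is the spare, and the leftmost cell (a) is empty. Next I move above the spare.

```bash
python3 -m jog '[[[36,36,0,-2.1],[36,36,0,-2.1],[36,36,0,-2.1],[36,36,0,-2.1],[36,36,0,-2.1],[36,36,0,-2.1],[36,36,0,-2.1],[36,36,0,-2.1]]]' 100 40; python3 -m jog '[[[0,0,-20,0],[0,0,-20,0],[0,0,-20,0],[0,0,-10,0],[0,0,0,0],[0,0,0,0],[0,0,0,0],[0,0,0,0]]]'
python3 - <<'E'
from h import *
ci,im=snap('wrist','w1.png'); print(proj(ci,(.6216,-.2633,.045)),proj(ci,(.5199,-.2813,.045)),ci)
E
```

```text
t: 1.1
tcp_pos: [0.5713, -0.2681, 0.4043]
tool_rot: [0.766, -0.643, -0.0, 0.0]
force: [0.0, 0.5, 0.8]
finger_gap: 1.003
t: 2.1
tcp_pos: [0.5705, -0.2696, 0.3354]
tool_rot: [0.766, -0.642, 0.001, -0.0]
force: [-0.1, 0.4, -0.2]
finger_gap: 0.994
(np.float64(322.37555392453424), np.float64(162.8009263998483)) (np.float64(322.1673027644009), np.float64(304.76378792529454)) {'fx': 383.5708399653684, 'fy': 383.5708399653684, 'cx': 320.32101918367766, 'cy': 243.1693010604529, 'R': array([[ 1.74245800e-01, -9.84702028e-01, -5.64091085e-04],
       [-9.43605501e-01, -1.67137367e-01,  2.85786213e-01],
       [-2.81508544e-01, -4.92647679e-02, -9.58293234e-01]]), 't': array([-0.36619407,  0.47632988,  0.45974761])}
```

View pics/w1.png

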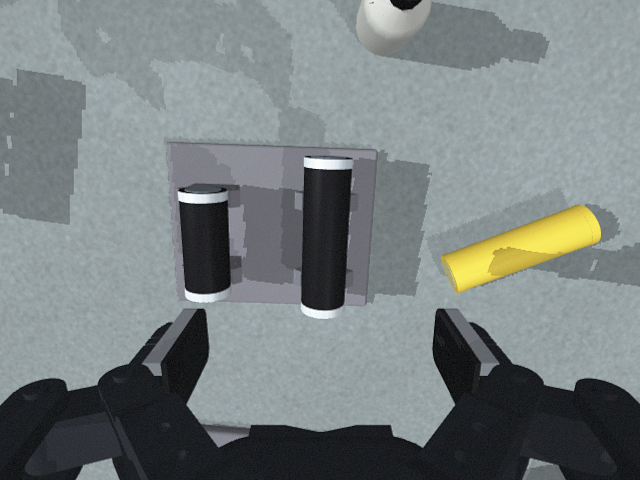

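The wrist view shows the spare with its rims at about rows 157 and 317, columns 301 to 352. I'll fit a cylinder silhouette to that.

```bash
cat >> h.py <<'E'
from scipy.optimize import least_squares
def sil(ci,x,y,yaw,z,L=.110,r=.016):
    a=np.linspace(0,2*np.pi,60); d=np.array([np.cos(yaw),np.sin(yaw),0]); n=np.array([-d[1],d[0],0]); c=np.array([x,y,z])
    P=np.array([proj(ci,c+s*d*L/2+r*(np.cos(t)*n+np.sin(t)*np.array([0,0,1]))) for s in(-1,1) for t in a],np.float32)
    return cv2.convexHull(P)[:,0]
def rowx(h,v):
    q=np.vstack([h,h[:1]]); xs=[p[0]+(v-p[1])*(s[0]-p[0])/(s[1]-p[1]) for p,s in zip(q,q[1:]) if (p[1]-v)*(s[1]-v)<0]
    return min(xs),max(xs)
def fit(ci,x0,z,rows,obs,top,bot):
    def f(p):
        h=sil(ci,*p,z); e=[]
        for v,o in zip(rows,obs): e+=list(np.subtract(rowx(h,v),o))
        return e+[h[:,1].min()-top,h[:,1].max()-bot]
    r=least_squares(f,x0,x_scale=[.01,.01,.1],diff_step=1e-4); return r.x,r.fun
E
python3 - <<'E'
from h import *
ci=dict(np.load('pics/w1.npz')); im=cv2.imread('pics/w1.png').astype(int); g=im.sum(2)/3
for v in(195,215,235,255,285):print(v,[u for u in range(285,370) if (g[v,u]<45)!=(g[v,u-1]<45)], [int(x) for x in g[v,296:308]],[int(x) for x in g[v,340:358]])
print([int(x) for x in g[148:176,328]],[int(x) for x in g[300:325,322]])
E
```

```text
195 [304, 314, 319, 350] [140, 137, 135, 139, 135, 135, 107, 62, 22, 30, 27, 30] [27, 26, 23, 20, 24, 20, 18, 21, 23, 25, 50, 92, 94, 90, 101, 99, 96, 99]
215 [303, 349] [94, 97, 95, 94, 96, 98, 90, 39, 27, 23, 30, 33] [18, 21, 21, 28, 20, 18, 24, 15, 32, 101, 146, 107, 107, 110, 114, 112, 111, 109]
235 [303, 316, 317, 348] [93, 92, 99, 95, 95, 94, 70, 25, 31, 33, 27, 31] [29, 19, 23, 20, 22, 14, 21, 39, 109, 151, 144, 109, 110, 114, 113, 114, 112, 114]
255 [302, 346] [95, 91, 95, 93, 95, 90, 39, 32, 29, 32, 35, 37] [23, 26, 28, 26, 15, 20, 45, 98, 114, 114, 112, 112, 113, 112, 110, 112, 113, 113]
285 [302, 345] [143, 141, 139, 138, 118, 64, 29, 29, 32, 35, 33, 26] [13, 12, 26, 17, 30, 67, 103, 99, 96, 97, 97, 98, 102, 111, 114, 109, 111, 112]
[107, 132, 140, 129, 128, 129, 130, 118, 80, 101, 121, 172, 250, 245, 244, 244, 244, 243, 243, 245, 244, 183, 27, 25, 34, 35, 34, 35] [34, 31, 36, 33, 38, 30, 32, 34, 36, 24, 143, 241, 246, 242, 241, 242, 242, 246, 234, 157, 163, 168, 170, 170, 163]
```

Run:
```python
from h import *
ci=dict(np.load('pics/w1.npz'))
print(fit(ci,(.571,-.272,.175),.045,(195,215,235,255,285),((303,350.2),(302.8,348.8),(302.3,347.7),(302,346.5),(301.2,345)),155.5,318.5))
s=manip.sense(); print(s['tcp_pos'])
R=np.array(ci['R']);print(-R.T@ci['t'])
```

```text
(array([ 0.57140159, -0.27406683,  0.1414248 ]), array([-0.01391602, -0.04313965, -0.23255615,  0.23112793, -0.15122681,
        0.20539551, -0.26989746,  0.27966309, -0.09788818,  0.09106445,
       -0.15003967,  0.17199707]))
[ 0.570449   -0.269591    0.33524339]
[ 0.64269816 -0.25833016  0.30423794]
```

```bash
python3 -m jog '[[[1,-4.5,-20,-1.9],[0,0,-20,0],[0,0,-20,0],[0,0,-20,0],[0,0,-20,0],[0,0,-20,0],[0,0,-12,0],[0,0,-6,0]]]' 75 40; python3 -m jog '[[[0,0,0,0],[0,0,0,0],[0,0,0,0],[0,0,0,0],[0,0,0,0],[0,0,0,0],[0,0,0,0],[0,0,0,0]]]' 0 40
```

```text
t: 3.15
tcp_pos: [0.5713, -0.274, 0.1957]
tool_rot: [0.756, -0.655, -0.0, 0.0]
force: [0.6, -0.1, -0.3]
finger_gap: 0.749
t: 4.15
tcp_pos: [0.5715, -0.2732, 0.1975]
tool_rot: [0.755, -0.655, -0.0, -0.001]
force: [-0.8, 5.3, 3.9]
finger_gap: 0.363
```

```bash
python3 -m jog '[[[0,0,10,0],[0,0,20,0],[0,0,25,0],[0,0,30,0],[0,0,30,0],[0,0,30,0],[0,0,20,0],[0,0,0,0]]]'; python3 -m jog '[[[-4,20,0,-1.5],[-4,35,0,-1.5],[-4,40,0,-1.5],[-4,40,0,-1.5],[-4,40,0,-1.5],[-4,40,0,-1.5],[-4,35,0,-1.5],[-4,30,0,-1.5]]]';python3 -m jog '[[[-4,40,0,-1.5],[-4,40,0,-1.5],[-4,30,0,0],[-4,20,0,0],[-2,13,0,0],[0,0,0,0],[0,0,0,0],[0,0,0,0]]]'
python3 - <<'E'
from h import *
ci,im=snap('wrist','w2.png')
E
```

```text
t: 5.15
tcp_pos: [0.5718, -0.2747, 0.365]
tool_rot: [0.756, -0.655, 0.003, -0.0]
force: [0.3, 0.3, -1.4]
finger_gap: 0.362
t: 6.15
tcp_pos: [0.5388, 0.0072, 0.3611]
tool_rot: [-0.683, 0.731, 0.0, -0.0]
force: [0.1, -0.5, -1.2]
finger_gap: 0.36
t: 7.15
tcp_pos: [0.5217, 0.1482, 0.3617]
tool_rot: [-0.663, 0.748, -0.0, -0.0]
force: [-0.3, -0.2, -1.9]
finger_gap: 0.358
```

View pics/w2.png

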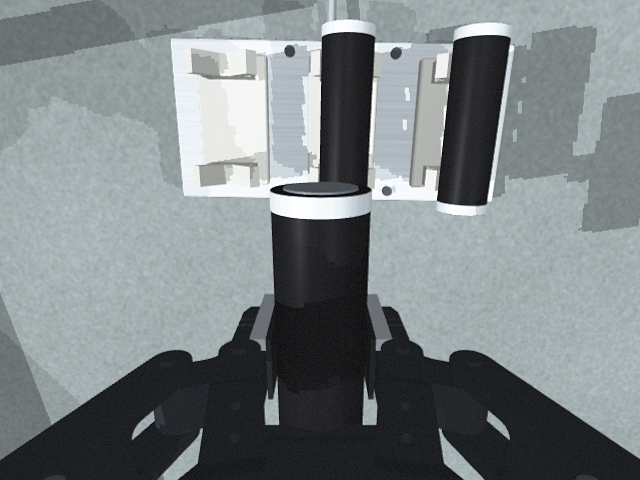

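The empty cell a is at about (228,118). The plate corners are at (171,39), (184,196) and (513,44), and loaded_2 runs from (482,25) to (462,213). I'll fit the fixture pose from plate lines plus barrels.

Run:
```python
from h import *
ci=dict(np.load('pics/w2.npz')); im=cv2.imread('pics/w2.png').astype(int); g=im.sum(2)/3
# plate edges
L=[];
for v in (70,90,110,130,150,170): 
    r=g[v,160:200]; L.append((160+int(np.argmax(np.diff(r))+1),v))
T=[(u,25+int(np.argmax(np.diff(g[25:55,u])))+1) for u in(190,210,230,250,275,300)]
B=[(u,185+int(np.argmin(np.diff(g[185:206,u])))+1) for u in(195,210,225,240,255)]
print(L,T,B)
rows=(70,90,110,130,150,170);obs=[]
for v in rows:
    d=[u for u in range(435,515) if g[v,u]<48]; obs.append((min(d),max(d)+1))
print(obs,[int(x) for x in g[16:32,482]],[int(x) for x in g[200:222,462]])
obs1=[]
for v in rows[:5]:
    d=[u for u in range(312,385) if g[v,u]<48]; obs1.append((min(d),max(d)+1))
print(obs1)
top2=16+int(np.argmax(np.diff(g[16:32,482])))+1; bot2=200+int(np.argmin(np.diff(g[200:222,462])))+1
p2,f2=fit(ci,(.582,.043,-.125),.075,rows,obs,top2-.5,bot2-.5); print('l2',p2,f2.round(1))
# fixture
def res(p):
    x,y,a=p; c,s=np.cos(a),np.sin(a); W=lambda X,Y,Z:(x+c*X-s*Y,y+s*X+c*Y,Z)
    def dist(q,A,Bp):
        A=np.array(proj(ci,A));D=np.array(proj(ci,Bp))-A; e=np.array(q)-A; return (D[0]*e[1]-D[1]*e[0])/np.hypot(*D)
    e=[dist(q,W(-.06,.13,.012),W(.06,.13,.012)) for q in L]+[dist(q,W(.06,.13,.012),W(.06,-.13,.012)) for q in T]+[dist(q,W(-.06,.13,.012),W(-.06,-.13,.012)) for q in B]
    return np.array(e)
r=least_squares(res,(.594,.122,-.125),x_scale=[.01,.01,.1],loss='soft_l1'); print(r.x,res(r.x).round(1))
x,y,a=r.x
for k in(80,0,-80): print(k,x-np.sin(a)*k/1000,y+np.cos(a)*k/1000)
# l1 lateral check
f=lambda p:np.ravel([np.subtract(rowx(sil(ci,p[0]*-np.sin(p[1])+x,p[0]*np.cos(p[1])+y,p[1],.075),v),o) for v,o in zip(rows[:5],obs1)])
q=least_squares(f,(0,a),x_scale=[.01,.1],diff_step=1e-4); print('l1 lateral off, yaw',q.x,q.fun.round(1))
s=manip.sense();print(s['tcp_pos'],s['tool_rot'])
```

```text
[(173, 70), (175, 90), (177, 110), (178, 130), (180, 150), (182, 170)] [(190, 39), (210, 39), (230, 40), (250, 40), (275, 40), (300, 41)] [(195, 197), (210, 197), (225, 197), (240, 197), (255, 198)]
[(451, 505), (449, 502), (447, 500), (445, 497), (443, 494), (440, 491)] [179, 180, 181, 176, 179, 176, 175, 225, 253, 251, 251, 251, 251, 251, 251, 251] [44, 42, 39, 42, 32, 148, 250, 254, 252, 251, 251, 252, 252, 252, 250, 208, 178, 184, 182, 176, 173, 173]
[(322, 373), (321, 372), (321, 370), (321, 369), (320, 368)]
l2 [ 0.58460923  0.04302737 -0.1363399 ] [-0.8  1.1 -0.9  1.2 -1.   0.4 -1.   0.6 -1.1  0.7 -0.2  0.9 -0.8  1. ]
[ 0.5946213   0.12121479 -0.14062181] [-0.3 -0.   0.3 -0.3  0.   0.4  0.8  0.3  0.9  0.5 -0.1  0.4 -0.4 -0.7
 -1.  -1.3 -0.6]
80 0.6058340038255835 0.20042511626259832
0 0.5946212989904488 0.12121479338558849
-80 0.5834085941553141 0.04200447050857867
l1 lateral off, yaw [ 0.00120971 -0.14602657] [-0.9  0.6 -0.3  0.4 -0.8  1.2 -1.3  1.  -0.8  0.8]
[0.52164251 0.14822528 0.3616813 ] [-6.63235950e-01  7.48410361e-01 -7.10826693e-05 -3.53736223e-05]
```

```bash
python3 -m jog '[[[14,9,0,-1.1],[20,13,0,0],[25,16,0,0],[15,9,0,0],[10.4,6,0,0],[0,0,0,0],[0,0,0,0],[0,0,0,0]]]'; python3 -m jog '[[[0,0,-20,0],[0,0,-25,0],[0,0,-25,0],[0,0,-20,0],[0,0,-15,0],[0,0,-10,0],[0,0,0,0],[0,0,0,0]]]'
python3 - <<'E'
from h import *
s=manip.sense();print(s['tcp_pos'],s['force'],2*np.degrees(np.arctan2(s['tool_rot'][1],s['tool_rot'][0])))
snap('wrist','w3.png'); snap('top','t3.png'); snap('side','s3.png')
a=cv2.imread('pics/s3.png')[130:250,270:400]; b=cv2.imread('pics/t3.png')[140:260,130:260]
cv2.imwrite('pics/c3.png',np.hstack([cv2.resize(i,(400,369),interpolation=2) for i in(a,b)]))
E
```

```text
t: 8.2
tcp_pos: [0.6052, 0.2016, 0.3617]
tool_rot: [-0.656, 0.754, 0.0, -0.0]
force: [0.4, 0.2, -1.0]
finger_gap: 0.364
t: 9.2
tcp_pos: [0.6061, 0.202, 0.2474]
tool_rot: [-0.656, 0.754, -0.0, 0.001]
force: [0.7, -0.6, -1.0]
finger_gap: 0.364
[0.60614997 0.20202576 0.24741019] [ 0.6922593  -0.62630314 -1.03440953] 262.0607767947199
```

View pics/w3.png

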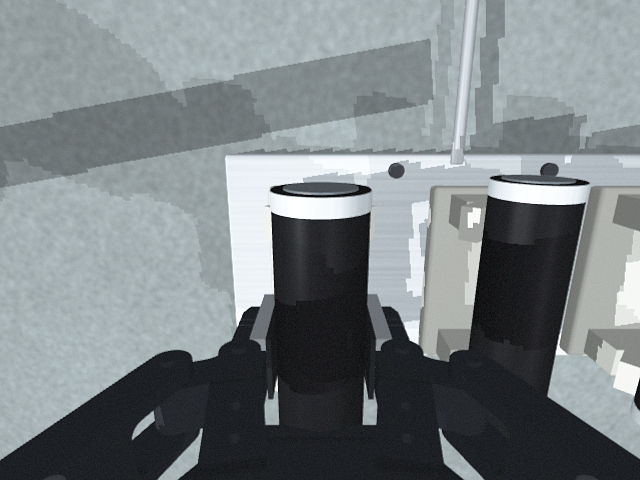

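View pics/c3.png

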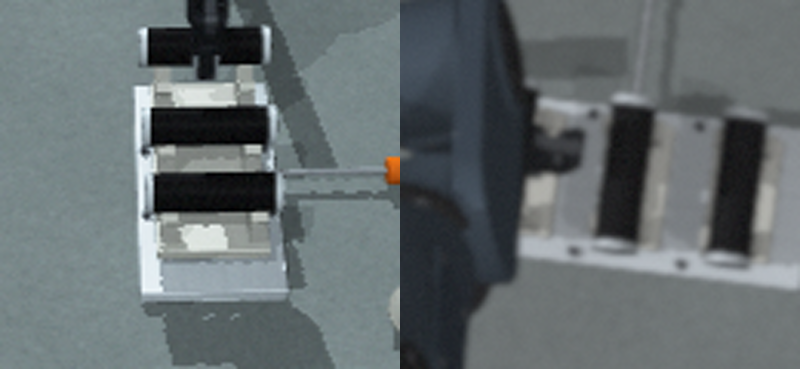

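The held barrel sits over cell a, parallel to and in line with the loaded ones. The side crop shows its ends at (140,47) and (268,45). Now I lower it gently.

```bash
python3 -m jog '[[[0,-0.8,-5,0],[0,0,-5,0],[0,0,-3,0],[0,0,-3,0],[0,0,-2,0],[0,0,-1,0],[0,0,0,0],[0,0,0,0]]]'; python3 -m jog '[[[0,0,-1,0],[0,0,0,0],[0,0,-1,0],[0,0,0,0],[0,0,0,0],[0,0,0,0],[0,0,0,0],[0,0,0,0]]]'
```

```text
t: 10.35
tcp_pos: [0.6059, 0.2014, 0.2281]
tool_rot: [-0.656, 0.754, -0.0, 0.0]
force: [-1.3, 1.5, 2.1]
finger_gap: 0.362
t: 11.35
tcp_pos: [0.6059, 0.2014, 0.2259]
tool_rot: [-0.656, 0.754, 0.0, 0.0]
force: [-1.4, 3.9, 5.0]
finger_gap: 0.358
```

Contact is felt in the V at the expected height. Releasing.

```bash
python3 -m jog '[[[0,0,0.5,0],[0,0,0.5,0],[0,0,0,0],[0,0,0,0],[0,0,0,0],[0,0,0,0],[0,0,0,0],[0,0,0,0]]]' 60; python3 -m jog '[[[0,0,10,0],[0,0,15,0],[0,0,20,0],[0,0,20,0],[0,0,15,0],[0,0,0,0],[0,0,0,0],[0,0,0,0]]]'
python3 -m jog '[[[-15,0,0,0],[-25,0,0,0],[-25,0,0,0],[-15,0,0,0],[0,0,0,0],[0,0,0,0],[0,0,0,0],[0,0,0,0]]]' 0
python3 - <<'E'
from h import *
snap('wrist','w4.png')
E
```

```text
t: 12.35
tcp_pos: [0.6058, 0.2012, 0.2267]
tool_rot: [-0.656, 0.754, -0.0, 0.0]
force: [-0.8, -0.1, 0.2]
finger_gap: 0.595
t: 13.35
tcp_pos: [0.6055, 0.2011, 0.3057]
tool_rot: [-0.656, 0.754, 0.001, -0.001]
force: [0.3, -0.5, -0.4]
finger_gap: 0.6
t: 14.35
tcp_pos: [0.5264, 0.2011, 0.3067]
tool_rot: [-0.656, 0.754, -0.0, 0.0]
force: [-0.5, 0.0, 0.0]
finger_gap: -0.002
```

View pics/w4.png

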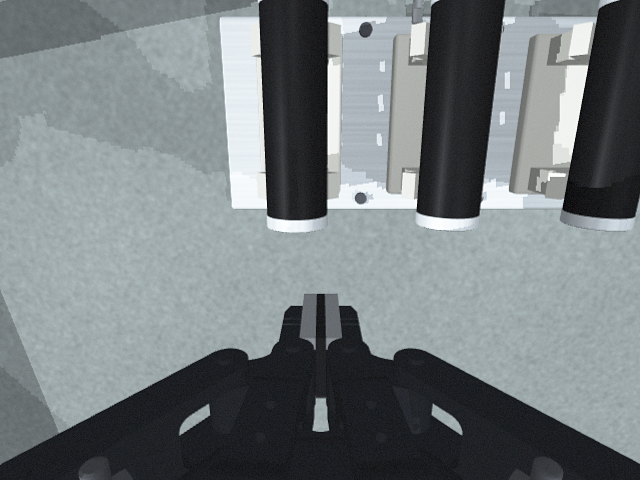

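The spare lies seated in cell a, with edges at about columns 262 and 327 and its near rim at row 232. I'll measure its pose to centre the push.

Run:
```python
from h import *
ci=dict(np.load('pics/w4.npz')); im=cv2.imread('pics/w4.png').astype(int); g=im.sum(2)/3
rows=(20,60,100,140,180)
for nm,lo,hi,bu,x0 in(('sp',250,338,297,(.606,.201,-.14)),('l1',408,512,447,(.595,.122,-.14))):
    obs=[]
    for v in rows:
        d=[u for u in range(lo,hi) if g[v,u]<50]; obs.append((min(d),max(d)+1))
    bot=215+int(np.argmin(np.diff(g[215:245,bu])))+1
    def f(p):
        h=sil(ci,*p,.075); return list(np.ravel([np.subtract(rowx(h,v),o) for v,o in zip(rows,obs)]))+[h[:,1].max()-bot]
    r=least_squares(f,x0,x_scale=[.01,.01,.1],diff_step=1e-4); print(nm,obs,bot,r.x,r.fun.round(1))
s=manip.sense();print(s['tcp_pos'],s['tool_rot'])
```

```text
sp [(260, 327), (262, 328), (263, 327), (265, 327), (266, 327)] 232 [ 0.6062992   0.20124655 -0.13925105] [-0.8  1.4 -1.2  0.2 -0.5  0.9 -0.9  0.7 -0.3  0.5  0. ]
l1 [(431, 502), (428, 497), (425, 492), (422, 488), (419, 483)] 230 [ 0.5962866   0.12217273 -0.13853524] [-1.1  0.8 -1.   1.  -0.8  1.2 -0.7  0.4 -0.6  0.6 -0. ]
[0.52623624 0.20109607 0.30666602] [-6.56371642e-01  7.54437687e-01 -1.08191281e-04  1.80226570e-04]
```

```bash
python3 -m jog '[[[15,0,0,0],[25,0,0,0],[25,0,0,0],[14.7,0.1,0,0],[0,0,0,0],[0,0,-10,0],[0,0,-10,0],[0,0,-10,0]]]'; python3 -m jog '[[[0,0,-5,0],[0,0,-3,0],[0,0,-2,0],[0,0,-1,0],[0,0,-1,0],[0,0,-1,0],[0,0,0,0],[0,0,0,0]]]'
```

```text
t: 15.4
tcp_pos: [0.6049, 0.2013, 0.2757]
tool_rot: [-0.657, 0.754, 0.0, -0.001]
force: [0.2, -0.5, 0.0]
finger_gap: 0.004
t: 16.4
tcp_pos: [0.6056, 0.2013, 0.264]
tool_rot: [-0.656, 0.754, -0.0, 0.0]
force: [-1.2, 0.1, 2.2]
finger_gap: -0.002
```

Contact is at the expected height. Now I press down about 8 mm.

```bash
python3 -m jog '[[[0,0,-1,0],[0,0,-1,0],[0,0,-1,0],[0,0,-1,0],[0,0,0,0],[0,0,0,0],[0,0,0,0],[0,0,0,0]]]'; python3 -m jog '[[[0,0,-1,0],[0,0,-1,0],[0,0,-1,0],[0,0,0,0],[0,0,0,0],[0,0,0,0],[0,0,0,0],[0,0,0,0]]]'
```

```text
t: 17.4
tcp_pos: [0.6056, 0.2013, 0.2603]
tool_rot: [-0.656, 0.754, -0.0, 0.0]
force: [-1.3, -0.3, 5.9]
finger_gap: 0.001
t: 18.4
tcp_pos: [0.6056, 0.2013, 0.2579]
tool_rot: [-0.657, 0.754, -0.0, 0.0]
force: [-1.2, 0.3, 8.4]
finger_gap: -0.001
```

```bash
python3 -m jog '[[[0,0,-1,0],[0,0,-1,0],[0,0,-1,0],[0,0,0,0],[0,0,0,0],[0,0,0,0],[0,0,0,0],[0,0,0,0]]]'; python3 -m jog '[[[0,0,-1,0],[0,0,0,0],[0,0,0,0],[0,0,0,0],[0,0,0,0],[0,0,0,0],[0,0,0,0],[0,0,0,0]]]'
```

```text
t: 19.4
tcp_pos: [0.6056, 0.2014, 0.2562]
tool_rot: [-0.657, 0.754, -0.0, 0.001]
force: [-3.4, -0.6, 15.8]
finger_gap: -0.002
t: 20.4
tcp_pos: [0.6056, 0.2014, 0.2561]
tool_rot: [-0.657, 0.754, -0.001, 0.001]
force: [-5.1, -0.5, 18.3]
finger_gap: -0.007
```

Run:
```python
from h import *
snap('side','s5.png'); snap('wrist','w5.png')
a=cv2.imread('pics/s5.png')[130:250,270:400]; b=cv2.imread('pics/w5.png')
cv2.imwrite('pics/c5.png',np.hstack([cv2.resize(a,(320,300),interpolation=2),cv2.resize(b,(400,300))]))
s=manip.sense();print(s['t'],s['tcp_pos'],s['force'],s['ft_torque'])
```

```text
20.5 [0.60560713 0.20135535 0.25606179] [-5.28975609 -0.85547495 18.67319093] [-0.09799131  0.92404778  0.03341079]
```

View pics/c5.png

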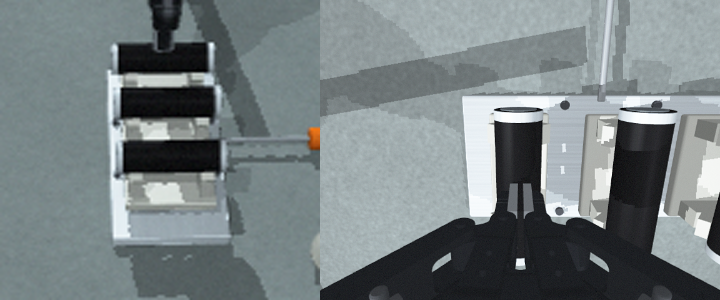

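The shut fingertips are pressing on the middle of the spare at wrist-crop (520,195). The barrel sits parallel to the others and sunk in its cell. The force is steady with almost nothing sideways, so I'm handing in.

```bash
python3 -c "
from station import manip
manip.sign_off()"
```

```text
the job is handed in; nothing more can be done
```

The spare barrel is in the empty cell (a, at the +y end of the fixture), and I handed the job in at about 20.5 s with the arm still pressing it down. `sign_off` reports no verdict, so whether it passed is unconfirmed.

- **Placing:** I took the spare from the small rack, lowered it into the V until I felt light contact (about 5–6 N), and let go. With the fingers off, the wrist-camera fit put it within about 1 mm and 0.002 rad of the cell position estimated earlier.
- **Pressing:** I pushed straight down on its middle with shut fingertips. Force grew at roughly 1 N/mm, then rose sharply after about 8 mm of travel, which I take as the stop.
- **At hand-in:** The push was about 18.7 N, with −0.9 N across the V, so the faces should be evenly loaded. I had no direct reading of the face forces or the cell's travel. There was also about −5 N along the barrel, probably fingertip friction, with no drift seen.
- **Other items:** In the final view the loaded barrels and the visible part of the screwdriver looked undisturbed. I did not look at the stub, glue bottle or printed column again at the end, but no contact with them was felt.

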